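Put the bread away: loaf to the back, roll-top shut

ROBOT

A 6-joint arm with a two-finger parallel gripper is mounted at the origin on the work surface. World frame = base frame: x ahead of the robot, y to its left, z up, the work surface at z = 0. Lengths are in mm, angles in degrees, forces in N, time in s.
With the tool pointing down it reaches from about 375 to 900 mm from the base axis. Payload 3.1 kg.
Tool frame: the origin (TCP) lies at the very end of the fingers, on their centre line; the grasp point (between the pads) lies 19 mm behind it; z points along the fingers, y is the line along which they close (so a half turn about z gives the same grasp; the last joint's range is limited). The gripper opens to 85 mm and grips with 20 to 120 N. Pads are 22 mm wide; open, the fingers measure 114 mm over their backs; the gripper's body (76 mm by 85 mm) begins 54 mm behind the grasp point. The pads swing forward as they close: fully open they stand 13 mm farther back than shut.
Start: joints at [-74.857, 30.224, 82.088, -0, 67.689, -10.227], TCP at [267.813, -564.688, 204.71] pointing down, gripper open.
Joint ranges: [-176.69, 176.69], [-43.24, 126.21], [12.49, 139.97], [-82, 262], [0, 151.66], [-163.58, 163.58]. Speed limits (degrees/s): [159.86, 159.86, 180, 180, 180, 180].

INTERFACE

Orientations are given as a 3x3 rotation matrix whose columns are the frame's x, y, z axes.
In Python, from rig import robot, read_camera, camera_params, search_frame gives the robot as it stands.
- The arm moves only by the shell command python3 -m jog 'ROWS' [FORCE]. ROWS is JSON, a list of rows, each an object with "fingers": the opening, from 0 (shut) to 1 (fully open); "travel": the shift along the tool's x, y, z in m, a list of three; "yaw": the turn about the tool's z in rad. In form: [{"fingers": fingers, "travel": [x, y, z], "yaw": yaw}, ...]. A call has 1 to 5 rows; each row is the pose to reach, as a shift and turn from the pose commanded when the call began, along the tool's axes at that moment; what a row does not reach only later rows make up. A row lasts 1/8 s, in which the tool goes at most 62.5 mm and 10.7 degrees, less where a joint would pass 70% of its speed; a pose out of reach is approached as far as the arm can. A call with a gripper value outside its range is refused whole. The fingers move at their own pace and stop on an object; FORCE is the grip in N (left out, the last holds). Time passes only in rows, so rows that repeat a pose let the fingers close. It gives the time, the measured TCP pose, the force, the opening and the grip force at its end, in the units of the state.
- robot.get_obs(): the state, without advancing time (a new reading comes with each control period).
- read_camera(name): name is "scene" or "top" or "wrist"; returns (picture, depth): 384x512x3 uint8, blue, green, red; 384x512 float32, mm along the optical axis (not along the pixel's ray), 0 where there is no reading.
- camera_params(name): a dict with "fx", "fy", "cx", "cy" (pixels), "xyz" and "rotation" of the camera in the world; the wrist camera has in their place "hand_eye" (4x4, takes a point from camera to tool coordinates, whose origin is the TCP and whose axes are the flange's). Camera axes: x right, y down, z forward; pixel columns grow to the right and rows downward; lengths in mm; the calibration is good to about 2 mm. A picture is of the moment at which its call begins: read the wrist's pose just before it. camera_params takes no time and is no camera call.
- robot.close_job(): hands the job in; it is judged then, once.
Trained networks look in the newest picture that a camera, given by its name, has taken for a name from the list of things; names that differ only in an ending like _2 or _b are one class to them, and where a whole thing is asked for, a point or a joint stands for the part that bears it (a point fixed in the world has none). Each returns a list of dicts, best first, with "conf" (0 to 1); they miss things now and then, are a little off and sometimes report something else, mostly with a low value. They report only what shows in the picture. A call takes as long as a camera call. They do not tell look-alikes from the thing itself.
- search_frame(camera, name): "xy" ([column, row] in pixels, amid what is visible of it).
The state is a dict: "time": time; "joint_pos": joint angles; "qd": joint speeds; "effort": joint torques, N m; "tcp_pos": TCP position; "tcp_rot": TCP orientation; "contact_force": force on the tool from outside, world axes, zero at the start; "moment": the same for the moment, N m; "gripper_width": opening from 0.0 (shut) to 1.0 (fully open); "finger_force": force on a finger pad.
Only numpy, scipy, OpenCV 4.12 (cv2) and the standard library are available. Lean on these libraries where they do the work, as an engineer would, in place of code of your own. Each camera call takes 0.05 s, during which the arm holds its last target. There are 200 camera calls.

TASK

Put the bread away: with the fingertips push the loaf that sticks out of the bread bin all the way in, right to the back wall, and then push the bin's rolling lid down along its arc until it is fully shut. Only push: the loaf stays lying on the bin's floor and is not lifted or tipped, and the mug and the jar are left where they are.

Things in the scene. Friction and masses are not known exactly. Their poses are not given: they have to be found in the camera images.
- bin: Cream roll-top bread bin, 289 mm deep (x), 372 wide (y), 190 tall, fixed on the counter. Origin: centre of its underside; own x axis from its open front (robot side) to its back, z up. Floor 6 mm thick, front edge at x -135, no sill; back wall's inner face at x +141, end walls' at y +-179. The lid turns about a level axis along the bin's y, through x 0, z 45 mm.
- lid (a joint): Angle of the curved steel lid (rad): 0 = fully shut, 1.257 = rolled right up. A 3 mm sheet of 140 mm outer radius about the lid axis, 350 wide. Its leading edge (at the floor when shut, 15 deg below the axis level) rises along the arc by this angle; rolled up, the bin's front half is open to the front and above. Stiff: stays where left; up to about 5 N at the handle, along the arc, shuts it.
- lid_handle (a point): Middle of the lid's black handle, a round bar 12 mm thick, 100 long, parallel to the bin's y, 164 mm from the lid axis: an 18 mm gap between bar and lid, thin posts 36 mm either side of the middle. Lid shut: the bar stands in front of the bin, 10 deg above the axis level (bin x -162, z 73 mm); lid right up: near the bin's top (x -23, z 207 mm).
- loaf_center (a point): Centre of the loose, hard-crusted brown tin loaf, 235 mm long (its x), 85 wide (y), 68 tall, about 0.55 kg. It lies on the bin's floor, its x roughly along the bin's x, front end sticking out of the bin. It slides with about 3 to 8 N. Point half-way along, across and up (40 mm above the counter). Pushed right in, its far end meets the bin's back wall.
- loaf_front (a point): Middle of the loaf's flat front end face (the end nearest the robot, 78 mm wide, 50 mm high), 117.5 mm from the loaf's centre, 32 mm above the counter.
- mug: Blue mug, 80 mm across, 92 mm tall, standing on the counter in front of one end of the bin; origin at the centre of its underside. A bystander.
- jar: Amber jam jar with yellow lid, 68 mm across, 105 mm tall, standing on the counter in front of the other end of the bin (mug and jar may be swapped); origin at the centre of its underside. A bystander.
Not all that is in view belongs to the job. Leave any green look-alike of the part that bears loaf_center alone.

How it is judged:
By the outcome, as a careful person would: the job done as asked, in the order asked, and still so for the second after the job is handed in, with the robot touching nothing.
It also fails if it takes over 64 s, if anything falls off the work surface, if the arm or the gripper's body presses on something with over 40 N, if the wrist force passes 120 N, or if a joint passes its speed limit or range.

## Working session

There is one attempt and no reset: what is moved stays moved. The work goes in short steps, Python scripts to look and compute and a shell command to move; the robot and the scene stay as the last step left them, time stands still between calls to the robot, and variables do not carry over. Pictures are saved under pics/ and viewed, at most 13 in all, crops included, and the job is handed in when it is done.

```bash
mkdir -p pics; cat > h.py <<'E'
import numpy as np, cv2
from rig import robot, read_camera, camera_params, search_frame
def look(cam):
    img,d=read_camera(cam); p=camera_params(cam)
    v,u=np.mgrid[0:384,0:512]
    P=np.stack([(u-p['cx'])/p['fx']*d,(v-p['cy'])/p['fy']*d,d],-1)
    if 'xyz' in p: W=P@np.array(p['rotation']).T+np.array(p['xyz'])
    else: W=None
    return img,d,W
E
python3 - <<'E'
from h import *
o=robot.get_obs(); print(o['time'],o['tcp_pos'],np.round(o['tcp_rot'],3).tolist(),o['contact_force'])
for c in ['scene','top']:
    img,d,W=look(c); cv2.imwrite(f'pics/{c}1.png',img); np.save(c+'W.npy',W)
    for n in ['bin','lid','lid_handle','loaf_center','loaf_front','mug','jar']:
        for r in search_frame(c,n)[:2]:
            x,y=map(int,r['xy']); print(c,n,round(r['conf'],2),x,y,np.round(W[y,x]) )
print(robot.get_obs()['time'])
E
```

```text
0.0 [ 267.62880105 -563.93077078  203.73883121] [[0.904, 0.428, -0.001], [0.428, -0.904, 0.002], [0.0, -0.002, -1.0]] [-0.51050749 -0.46168579  0.06410357]
scene bin 0.61 222 166 [647.  18. 173.]
scene bin 0.38 332 173 [ 470. -221.   75.]
scene lid 0.69 235 154 [649. -33. 174.]
scene lid_handle 0.73 236 154 [648. -34. 174.]
scene loaf_center 0.88 308 115 [ 666. -391.   67.]
scene loaf_center 0.73 264 193 [569. -51.  71.]
scene loaf_front 0.95 264 195 [569. -51.  64.]
scene loaf_front 0.82 312 114 [ 661. -406.   63.]
scene mug 0.71 232 261 [528. 124.  -1.]
scene mug 0.3 235 153 [653. -37. 173.]
scene jar 0.8 333 172 [ 470. -226.   75.]
top bin 0.59 254 125 [686. -47. 183.]
top lid 0.87 255 139 [648. -49. 207.]
top lid_handle 0.94 255 141 [648. -50. 175.]
top loaf_center 0.79 265 179 [562. -77.  72.]
top loaf_center 0.68 391 134 [ 682. -413.   71.]
top loaf_front 0.95 393 131 [ 691. -421.   64.]
top loaf_front 0.89 270 180 [558. -90.  79.]
top mug 0.66 180 201 [505. 156.   4.]
top jar 0.73 328 211 [ 477. -238.  104.]
0.8
```

View pics/scene1.png

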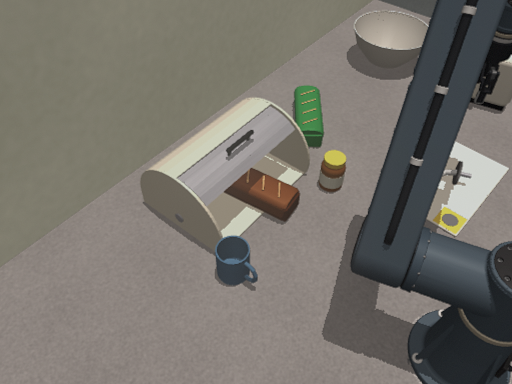

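View pics/top1.png

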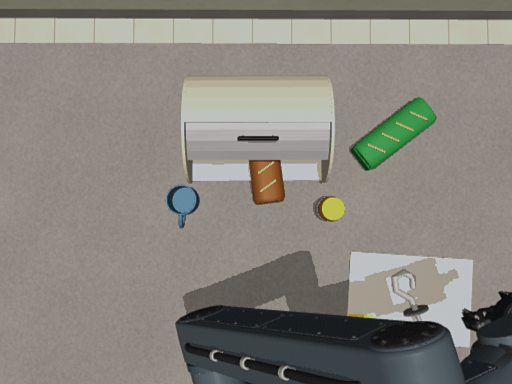

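```bash
python3 - <<'E'
from h import *
img=cv2.imread('pics/top1.png').astype(int); W=np.load('topW.npy')
hsv=cv2.cvtColor(img.astype(np.uint8),cv2.COLOR_BGR2HSV)
h,s,v=[hsv[...,i].astype(int) for i in range(3)]
v_,u_=np.mgrid[0:384,0:512]
def pr(n,m):
    ys,xs=np.where(m); p=np.c_[xs,ys].astype(np.float32); r=cv2.minAreaRect(p); Q=W[m]
    xy=Q[:,:2].astype(np.float32); R=cv2.minAreaRect(xy)
    print(n,m.sum(),'box px',np.round(cv2.boxPoints(r)).tolist(),'\n  world',np.round(cv2.boxPoints(R)).tolist(),'med',np.round(np.median(Q,0)),'zmin/max',np.round(np.percentile(Q[:,2],[2,98])))
reg=(u_>150)&(u_<350)&(v_>60)&(v_<235)
han=reg&(v<45)&(v_>130)&(v_<145)&(u_>230)&(u_<285); pr('handle',han)
loaf=reg&(h<14)&(s>120)&(u_>245)&(u_<290)&(v_>155); pr('loaf',loaf&(W[...,2]>50))
mug=reg&(h>95)&(h<115)&(s>80)&(u_<200)&(v_>180); pr('mug',mug&(W[...,2]>85))
jar=reg&(h>22)&(h<32)&(s>150)&(u_>315)&(v_>190); pr('jar',jar&(W[...,2]>95))
b=reg&(W[...,2]>30)&(v_<184)&~loaf; pr('bin',b)
fl=reg&(W[...,2]>2)&(W[...,2]<12)&(v>150)&(u_>185)&(v_<190)&(v_>155); pr('floor',fl)
for r in range(70,166,6): print(r,np.round(W[r,[200,225,240,290,315]]).astype(int).tolist())
E
```

```text
handle 85 box px [[238.0, 136.0], [277.0, 136.0], [277.0, 139.0], [238.0, 139.0]] 
  world [[474.0, -36.0], [652.0, -103.0], [683.0, -21.0], [505.0, 46.0]] med [652. -56. 208.] zmin/max [204. 213.]
loaf 774 box px [[249.0, 161.0], [279.0, 157.0], [285.0, 200.0], [254.0, 204.0]] 
  world [[474.0, -128.0], [612.0, -129.0], [613.0, -37.0], [474.0, -36.0]] med [551. -80.  70.] zmin/max [57. 79.]
mug 136 box px [[160.0, 199.0], [180.0, 178.0], [202.0, 200.0], [181.0, 220.0]] 
  world [[400.0, -5.0], [474.0, -36.0], [558.0, 164.0], [484.0, 195.0]] med [508. 137.  92.] zmin/max [ 86. 479.]
jar 383 box px [[317.0, 209.0], [332.0, 193.0], [348.0, 209.0], [332.0, 224.0]] 
  world [[417.0, -46.0], [459.0, -283.0], [517.0, -273.0], [474.0, -36.0]] med [ 482. -251.  105.] zmin/max [ 99. 111.]
bin 13504 box px [[151.0, 183.0], [151.0, 62.0], [346.0, 62.0], [346.0, 183.0]] 
  world [[474.0, 131.0], [474.0, -242.0], [831.0, -242.0], [830.0, 131.0]] med [696. -59. 177.] zmin/max [ 73. 205.]
floor 1857 box px [[186.0, 160.0], [342.0, 159.0], [342.0, 188.0], [186.0, 189.0]] 
  world [[538.0, 140.0], [5
[... 809 characters left out ...]
84, 191], [702, 23, 187], [701, -13, 193], [701, -134, 191], [702, -195, 188]]
124 [[688, 84, 183], [687, 23, 186], [688, -13, 185], [688, -135, 182], [688, -196, 183]]
130 [[674, 85, 179], [673, 23, 184], [673, -13, 183], [673, -134, 184], [673, -195, 185]]
136 [[659, 84, 180], [660, 24, 176], [655, -13, 207], [660, -135, 177], [660, -196, 175]]
142 [[645, 85, 175], [645, 24, 176], [645, -13, 176], [645, -135, 176], [646, -197, 173]]
148 [[632, 86, 164], [631, 24, 168], [631, -13, 170], [631, -136, 168], [631, -196, 174]]
154 [[617, 86, 164], [618, 25, 158], [617, -13, 162], [618, -136, 160], [618, -198, 161]]
160 [[619, 101, 8], [619, 32, 8], [619, -10, 5], [619, -149, 8], [619, -218, 10]]
```

```bash
cat >> h.py <<'E'
def loaf(save=None):
    img,d,W=look('top') 
    if save: cv2.imwrite(save,img)
    hsv=cv2.cvtColor(img,cv2.COLOR_BGR2HSV).astype(int); Z=W[...,2]
    m=(hsv[...,0]<14)&(hsv[...,1]>110)&(Z>25)&(Z<85)&(abs(W[...,1]+70)<110)&(W[...,0]>470)&(W[...,0]<640)
    m=cv2.morphologyEx(m.astype(np.uint8),cv2.MORPH_OPEN,np.ones((3,3)))>0
    Q=W[m]; r=[]
    for a in range(470,640,12):
        s=Q[(Q[:,0]>=a)&(Q[:,0]<a+12)]
        if len(s)>5: r.append((a+6,len(s),*np.percentile(s[:,1],[3,97]),np.median(s[:,2])))
    r=np.array(r); print(np.round(r,0).astype(int).tolist())
    g=r[(r[:,3]-r[:,2])>70]
    if len(g)>1: print('yaw',np.degrees(np.arctan(np.polyfit(g[:,0],(g[:,2]+g[:,3])/2,1))[0]))
    print('front x by y',[(y,round(float(np.percentile(Q[abs(Q[:,1]-y)<6][:,0],2)))) for y in range(-130,-20,12) if (abs(Q[:,1]-y)<6).sum()>5])
def tool(target,yawto=None):
    o=robot.get_obs(); R=np.array(o['tcp_rot']); D=np.array(target)-o['tcp_pos']
    print('travel m',np.round(R.T@D/1000,3),'t',o['time'],'tcp',np.round(o['tcp_pos']),'y ang',np.degrees(np.arctan2(R[1,1],R[0,1])),'F',np.round(o['contact_force'],1))
E
python3 - <<'E'
from h import *
loaf(); tool([405,-75,204])
E
```

```text
[[500, 37, -109, -53, 64], [512, 71, -125, -48, 69], [524, 62, -126, -45, 69], [536, 60, -125, -45, 69], [548, 69, -122, -43, 69], [560, 46, -122, -43, 68], [572, 62, -120, -43, 70], [584, 56, -117, -40, 69], [596, 56, -115, -37, 69], [608, 43, -115, -37, 68]]
yaw 6.7436640774373675
front x by y [(-130, 510), (-118, 506), (-106, 504), (-70, 498), (-58, 498), (-46, 514), (-34, 590)]
travel m [ 0.334 -0.384  0.001] t 0.85 tcp [ 268. -565.  205.] y ang -64.62813776697006 F [0.1 0.3 1.8]
```

```bash
python3 -m jog '[{"fingers":1,"travel":[0.04,-0.045,0],"yaw":-0.17},{"fingers":1,"travel":[0.08,-0.09,0],"yaw":-0.35},{"fingers":1,"travel":[0.12,-0.135,0],"yaw":-0.53},{"fingers":1,"travel":[0.16,-0.18,0],"yaw":-0.7},{"fingers":1,"travel":[0.2,-0.225,0],"yaw":-0.88}]'; python3 -c "
from h import *
tool([405,-76,204])"
```

```text
time: 1.48
tcp_pos: [352.6, -274.1, 205.0]
tcp_rot: [[0.24, 0.971, 0.001], [0.971, -0.24, -0.001], [-0.0, 0.001, -1.0]]
contact_force: [0.0, -0.1, 0.4]
gripper_width: 0.999
finger_force: 0.0
travel m [0.205 0.003 0.001] t 1.475 tcp [ 353. -274.  205.] y ang -13.915486465025369 F [ 0.  -0.1  0.4]
```

```bash
python3 -m jog '[{"fingers":1,"travel":[0.06,0.001,0],"yaw":-0.08},{"fingers":1,"travel":[0.12,0.002,0],"yaw":-0.16},{"fingers":1,"travel":[0.18,0.003,0],"yaw":-0.243},{"fingers":1,"travel":[0.205,0.003,0.04],"yaw":-0.243},{"fingers":1,"travel":[0.205,0.003,0.09],"yaw":-0.243}]'; python3 -c "
from h import *
tool([425,-76,14])"
```

```text
time: 2.1
tcp_pos: [407.3, -76.5, 115.1]
tcp_rot: [[0.001, 1.0, 0.005], [1.0, -0.001, -0.002], [-0.002, 0.005, -1.0]]
contact_force: [0.8, -1.0, -0.0]
gripper_width: 1.001
finger_force: 0.0
travel m [0.001 0.017 0.101] t 2.1 tcp [407. -76. 115.] y ang -0.05262973323216741 F [ 0.8 -1.  -0. ]
```

```bash
python3 -m jog '[{"fingers":1,"travel":[0,0,0.05],"yaw":0},{"fingers":1,"travel":[0,0,0.098],"yaw":0},{"fingers":1,"travel":[0,0.01,0.1],"yaw":0},{"fingers":1,"travel":[0,0.025,0.1],"yaw":0},{"fingers":1,"travel":[0,0.035,0.1],"yaw":0}]'; python3 -c "
from h import *
tool([525,-76,14])
cv2.imwrite('pics/s2.png',look('scene')[0])
loaf()"
```

```text
time: 2.72
tcp_pos: [444.0, -78.9, 17.1]
tcp_rot: [[0.005, 1.0, 0.006], [1.0, -0.005, -0.003], [-0.003, 0.006, -1.0]]
contact_force: [0.0, 0.7, -0.2]
gripper_width: 0.997
finger_force: 0.0
travel m [0.003 0.081 0.004] t 2.725 tcp [444. -79.  17.] y ang -0.25879247691143553 F [ 0.   0.7 -0.2]
[[500, 12, -111, -62, 63], [512, 68, -125, -48, 68], [524, 56, -126, -45, 68], [536, 48, -125, -45, 67], [548, 49, -123, -43, 67], [560, 48, -122, -43, 68], [572, 55, -120, -40, 69], [584, 40, -118, -40, 67], [596, 57, -117, -37, 70], [608, 38, -115, -37, 68]]
yaw 6.586779374916881
front x by y [(-130, 510), (-118, 507), (-106, 504), (-94, 504), (-58, 504), (-46, 512), (-34, 590)]
```

View pics/s2.png

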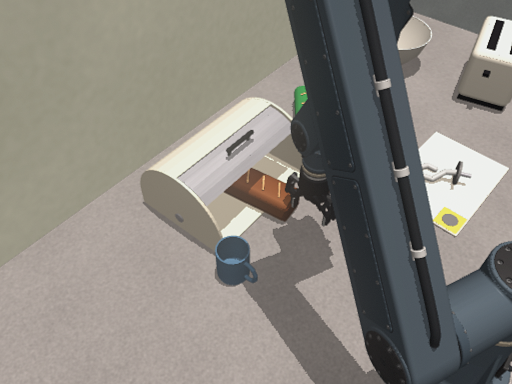

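The open gripper stands at the loaf's front end (about 290,192), loaf unmoved. I'm pushing the first half now.

```bash
python3 -m jog '[{"fingers":1,"travel":[0.003,0.008,0],"yaw":0},{"fingers":1,"travel":[0.003,0.016,0],"yaw":0},{"fingers":1,"travel":[0.003,0.024,0],"yaw":0},{"fingers":1,"travel":[0.003,0.032,0],"yaw":0},{"fingers":1,"travel":[0.003,0.04,0],"yaw":0}]'; python3 -c "
from h import *
tool([525,-76,14])
loaf()"
```

```text
time: 3.45
tcp_pos: [461.0, -69.0, 16.7]
tcp_rot: [[0.002, 0.999, -0.036], [1.0, -0.002, 0.011], [0.011, -0.036, -0.999]]
contact_force: [-42.6, -2.7, 54.3]
gripper_width: 0.997
finger_force: 31.3
travel m [-0.007  0.064  0.   ] t 3.45 tcp [461. -69.  17.] y ang -0.11873775930868678 F [-42.6  -2.7  54.3]
[[512, 15, -122, -109, 65], [524, 21, -123, -110, 67], [536, 27, -123, -53, 68], [548, 48, -123, -43, 68], [560, 43, -120, -43, 68], [572, 51, -120, -40, 69], [584, 41, -117, -40, 69], [596, 47, -117, -40, 69], [608, 52, -117, -40, 70]]
yaw 6.448861290400839
front x by y [(-118, 512), (-106, 514), (-58, 540), (-46, 543)]
```

```bash
python3 -m jog '[{"fingers":1,"travel":[0,-0.02,-0.005],"yaw":0},{"fingers":1,"travel":[0,-0.04,-0.005],"yaw":0},{"fingers":1,"travel":[0,-0.06,-0.005],"yaw":0},{"fingers":1,"travel":[0,-0.06,-0.005],"yaw":0}]'; python3 -c "
from h import *
tool([525,-76,14])
loaf()
img,d,W=look('scene'); cv2.imwrite('pics/s3.png',cv2.resize(img[120:260,200:380],None,fx=4,fy=4))"
```

```text
time: 4.0
tcp_pos: [418.8, -74.2, 20.0]
tcp_rot: [[0.006, 1.0, -0.002], [1.0, -0.006, 0.001], [0.001, -0.002, -1.0]]
contact_force: [0.1, 0.7, 0.1]
gripper_width: 0.998
finger_force: 0.0
travel m [-0.001  0.106  0.006] t 4.0 tcp [419. -74.  20.] y ang -0.330249252264034 F [0.1 0.7 0.1]
[[512, 89, -120, -48, 66], [524, 51, -123, -43, 68], [536, 46, -123, -43, 67], [548, 49, -123, -43, 68], [560, 36, -120, -43, 67], [572, 57, -120, -40, 69], [584, 53, -120, -40, 68], [596, 50, -117, -40, 69], [608, 50, -117, -40, 67]]
yaw 3.197427342449562
front x by y [(-118, 512), (-106, 509), (-82, 509), (-70, 507), (-58, 506), (-46, 511)]
```

View pics/s3.png

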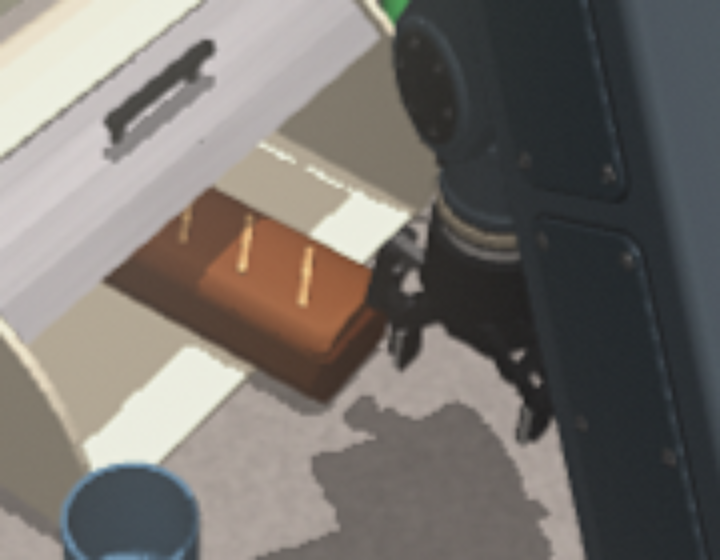

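The finger knuckles stick out further than the fingertips. They came down on the loaf's top edge (about 385,300 in the crop), so I'm raising the tool to clear it.

```bash
python3 -m jog '[{"fingers":1,"travel":[-0.007,0,-0.014],"yaw":0},{"fingers":1,"travel":[-0.007,0.012,-0.014],"yaw":0},{"fingers":1,"travel":[-0.007,0.024,-0.014],"yaw":0},{"fingers":1,"travel":[-0.007,0.034,-0.014],"yaw":0},{"fingers":1,"travel":[-0.007,0.042,-0.014],"yaw":0}]'; python3 -c "
from h import *
tool([525,-81,34])
loaf()"
```

```text
time: 4.72
tcp_pos: [463.3, -81.8, 33.4]
tcp_rot: [[0.004, 1.0, -0.0], [1.0, -0.004, 0.0], [0.0, -0.0, -1.0]]
contact_force: [-0.2, -0.6, -0.3]
gripper_width: 0.999
finger_force: 0.0
travel m [ 0.001  0.062 -0.001] t 4.725 tcp [463. -82.  33.] y ang -0.2544817695579474 F [-0.2 -0.6 -0.3]
[[512, 32, -121, -98, 64], [524, 31, -123, -106, 70], [536, 38, -123, -43, 67], [548, 54, -123, -43, 68], [560, 38, -120, -43, 68], [572, 48, -120, -40, 69], [584, 49, -120, -40, 67], [596, 57, -117, -40, 69], [608, 46, -117, -40, 68]]
yaw 3.610790867372871
front x by y [(-118, 512), (-106, 509), (-58, 535), (-46, 534)]
```

```bash
python3 -m jog '[{"fingers":1,"travel":[0,0.006,0],"yaw":0},{"fingers":1,"travel":[0,0.012,0],"yaw":0},{"fingers":1,"travel":[0,0.018,0],"yaw":0}]'; python3 -c "
from h import *
tool([525,-81,34])
loaf('pics/t4.png')
img,d,W=look('wrist'); cv2.imwrite('pics/w4.png',img)"
```

```text
time: 5.15
tcp_pos: [476.0, -80.6, 33.4]
tcp_rot: [[0.004, 1.0, -0.009], [1.0, -0.004, 0.003], [0.003, -0.009, -1.0]]
contact_force: [-7.7, -0.1, 5.9]
gripper_width: 1.003
finger_force: 4.1
travel m [-0.     0.049 -0.001] t 5.15 tcp [476. -81.  33.] y ang -0.2342359796554932 F [-7.7 -0.1  5.9]
[[524, 14, -123, -111, 69], [536, 24, -123, -106, 67], [548, 25, -120, -42, 69], [560, 47, -120, -40, 67], [572, 50, -120, -40, 68], [584, 42, -117, -40, 69], [596, 41, -117, -40, 68], [608, 21, -118, -40, 65]]
yaw 2.1351678582927196
front x by y [(-118, 525), (-106, 528), (-46, 552)]
```

View pics/w4.png

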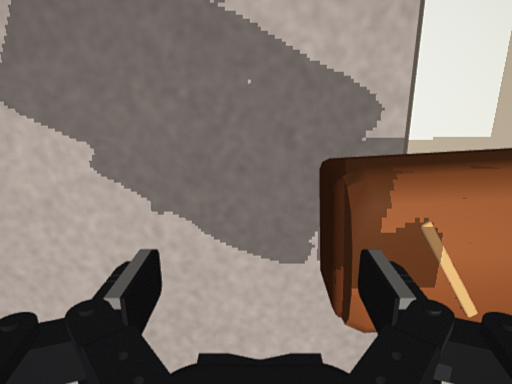

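The wrist picture shows the right fingertip (365–410, 255–300) on or over the loaf's front shoulder, whose edge is at column 322. I'll use the depth image to see the actual contact geometry.

```bash
python3 - <<'E'
from h import *
o=robot.get_obs(); img,d=read_camera('wrist'); p=camera_params('wrist'); H=np.array(p['hand_eye'])
v,u=np.mgrid[0:384,0:512]
P=np.stack([(u-p['cx'])/p['fx']*d,(v-p['cy'])/p['fy']*d,d,np.ones_like(d)],-1)@H.T
W=P[...,:3]@np.array(o['tcp_rot']).T+o['tcp_pos']
print('loaf rows (col: x,y,z)')
for r in (200,240): print(r,[(c,*np.round(W[r,c]).astype(int).tolist()) for c in range(316,420,8)])
print('finger');
for r in (262,275,290,310,330): print(r,[(c,*np.round(W[r,c]).astype(int).tolist()) for c in range(340,500,12)])
E
```

```text
loaf rows (col: x,y,z)
200 [(316, 512, -74, 3), (324, 512, -65, 31), (332, 512, -57, 53), (340, 514, -56, 56), (348, 516, -53, 65), (356, 519, -53, 67), (364, 521, -52, 69), (372, 524, -52, 70), (380, 528, -51, 71), (388, 531, -52, 70), (396, 534, -51, 72), (404, 538, -52, 70), (412, 541, -52, 70)]
240 [(316, 514, -102, 2), (324, 513, -89, 29), (332, 513, -78, 52), (340, 516, -76, 56), (348, 517, -72, 66), (356, 519, -69, 72), (364, 522, -68, 73), (372, 524, -68, 75), (380, 528, -68, 75), (388, 531, -67, 75), (396, 535, -68, 74), (404, 538, -67, 75), (412, 541, -68, 74)]
finger
262 [(340, 516, -88, 56), (352, 517, -79, 73), (364, 520, -74, 81), (376, 521, -70, 90), (388, 526, -70, 89), (400, 537, -77, 76), (412, 542, -78, 75), (424, 547, -77, 76), (436, 553, -78, 75), (448, 557, -77, 77), (460, 562, -77, 76), (472, 567, -77, 76), (484, 573, -78, 75), (496, 578, -78, 75)]
275 [(340, 517, -95, 56), (352, 518, -85, 73), (364, 520, -79, 83), (376, 520, -72, 94), (388, 523, -70, 98), (400, 531, -75, 91), (412, 543, -84, 75), (424, 548, -84, 76), (436, 553, -84, 76), (448, 557, -83, 77), (
[... 308 characters left out ...]
563, -90, 77), (472, 570, -91, 76), (484, 575, -91, 75), (496, 580, -91, 76)]
310 [(340, 518, -116, 56), (352, 520, -105, 71), (364, 524, -103, 74), (376, 520, -85, 98), (388, 520, -77, 108), (400, 522, -74, 113), (412, 523, -70, 119), (424, 525, -68, 120), (436, 529, -68, 120), (448, 533, -69, 119), (460, 568, -103, 74), (472, 571, -101, 77), (484, 579, -103, 73), (496, 584, -103, 74)]
330 [(340, 534, -172, 3), (352, 543, -172, 2), (364, 527, -118, 68), (376, 520, -92, 100), (388, 510, -65, 133), (400, 512, -64, 134), (412, 519, -69, 128), (424, 522, -69, 128), (436, 525, -69, 128), (448, 528, -68, 129), (460, 536, -74, 122), (472, 539, -74, 122), (484, 540, -71, 126), (496, 541, -69, 128)]
```

```bash
python3 -m jog '[{"fingers":1,"travel":[0,0,-0.02],"yaw":0},{"fingers":1,"travel":[0,-0.03,-0.02],"yaw":0},{"fingers":1,"travel":[0,-0.06,-0.02],"yaw":0},{"fingers":1,"travel":[0,-0.065,-0.02],"yaw":0}]'; python3 - <<'E'
from h import *
o=robot.get_obs(); print(o['time'],o['tcp_pos'],o['contact_force']); img,d=read_camera('wrist'); p=camera_params('wrist'); H=np.array(p['hand_eye'])
v,u=np.mgrid[0:384,0:512]
P=(np.stack([(u-p['cx'])/p['fx']*d,(v-p['cy'])/p['fy']*d,d,np.ones_like(d)],-1)@H.T)[...,:3]
for nm,m in (('R',u>300),('L',u<220)):
    m=m&(d>0)&(P[...,2]>-70)&(P[...,2]<20)&(P[...,2]>-200)&(v>150)
    # tool frame profile of the finger: z bins
    W=P@np.array(o['tcp_rot']).T+o['tcp_pos']; m&=(W[...,2]>15)&(W[...,0]<490)
    Q=P[m]
    for a in range(-70,20,8):
        s=Q[(Q[:,2]>=a)&(Q[:,2]<a+8)]
        if len(s)>8: print(nm,a+4,len(s),'x',np.round(np.percentile(s[:,0],[3,97])),'y',np.round(np.percentile(s[:,1],[3,97])))
loaf()
cv2.imwrite('pics/w5.png',img)
E
```

```text
time: 5.8
tcp_pos: [414.0, -81.4, 53.8]
tcp_rot: [[0.006, 1.0, -0.001], [1.0, -0.006, 0.001], [0.001, -0.001, -1.0]]
contact_force: [-0.5, -0.7, 0.3]
gripper_width: 1.002
finger_force: 0.0
5.8 [414.03866974 -81.42143223  53.82690234] [-0.47500733 -0.68412538  0.32045973]
R -66 839 x [-9. 12.] y [42. 55.]
R -58 700 x [-9. 12.] y [42. 55.]
R -50 545 x [-9. 12.] y [42. 54.]
R -42 159 x [-10.  11.] y [42. 45.]
L -66 829 x [-10.  11.] y [-56. -43.]
L -58 696 x [-9. 12.] y [-56. -43.]
L -50 555 x [-10.  11.] y [-55. -43.]
L -42 152 x [-10.  11.] y [-46. -43.]
[[512, 49, -114, -48, 57], [524, 79, -120, -44, 70], [536, 44, -123, -43, 67], [548, 48, -123, -43, 68], [560, 42, -120, -43, 69], [572, 54, -120, -40, 68], [584, 46, -117, -40, 68], [596, 48, -117, -40, 68], [608, 44, -117, -40, 69]]
yaw 3.13809311304741
front x by y [(-118, 518), (-106, 517), (-94, 514), (-82, 515), (-70, 514), (-58, 514), (-46, 517)]
```

View pics/w5.png

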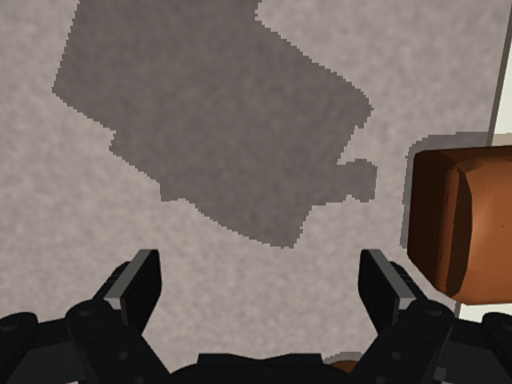

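The open fingertips really end about 39 mm behind the reported TCP, at columns 362 and 158 and around row 250. That put them at the loaf's top edge, so I'm going lower.

```bash
python3 -m jog '[{"fingers":1,"travel":[0,0,0.03],"yaw":0},{"fingers":1,"travel":[0,0,0.056],"yaw":0},{"fingers":1,"travel":[0,0.02,0.058],"yaw":0},{"fingers":1,"travel":[0,0.04,0.058],"yaw":0},{"fingers":1,"travel":[0,0.05,0.058],"yaw":0}]'; python3 -c "
from h import *
tool([525,-81,-4])
loaf()"
```

```text
time: 6.52
tcp_pos: [466.7, -82.1, -4.8]
tcp_rot: [[0.004, 1.0, -0.0], [1.0, -0.004, 0.0], [0.0, -0.0, -1.0]]
contact_force: [-3.6, -0.2, -1.1]
gripper_width: 1.005
finger_force: 2.1
travel m [ 0.001  0.058 -0.001] t 6.525 tcp [467. -82.  -5.] y ang -0.2332518067856494 F [-3.6 -0.2 -1.1]
[[524, 19, -117, -101, 58], [536, 49, -121, -43, 68], [548, 61, -123, -43, 68], [560, 46, -120, -43, 68], [572, 53, -120, -40, 68], [584, 49, -120, -40, 69], [596, 50, -118, -40, 69], [608, 46, -118, -40, 69]]
yaw 3.2238416268108505
front x by y [(-118, 527), (-106, 525), (-58, 538), (-46, 537)]
```

```bash
python3 -m jog '[{"fingers":1,"travel":[0,0.008,0],"yaw":0},{"fingers":1,"travel":[0,0.016,0],"yaw":0},{"fingers":1,"travel":[0,0.024,0],"yaw":0},{"fingers":1,"travel":[0,0.032,0],"yaw":0},{"fingers":1,"travel":[0,0.04,0],"yaw":0}]'; python3 -c "
from h import *
tool([527,-81,-4])
loaf()"
```

```text
time: 7.2
tcp_pos: [502.2, -81.1, -4.3]
tcp_rot: [[0.005, 1.0, -0.006], [1.0, -0.005, 0.002], [0.002, -0.006, -1.0]]
contact_force: [-7.0, 0.1, 4.5]
gripper_width: 0.999
finger_force: 3.5
travel m [ 0.     0.025 -0.   ] t 7.2 tcp [502. -81.  -4.] y ang -0.2666715134950585 F [-7.   0.1  4.5]
[[560, 22, -116, -99, 58], [572, 32, -120, -101, 71], [584, 31, -120, -43, 68], [596, 56, -120, -42, 69], [608, 51, -120, -40, 69]]
yaw 3.2567903275518
front x by y [(-118, 560), (-106, 560), (-58, 583), (-46, 583)]
```

```bash
python3 -m jog '[{"fingers":1,"travel":[0,0.007,0],"yaw":0},{"fingers":1,"travel":[0,0.014,0],"yaw":0},{"fingers":1,"travel":[0,0.02,0],"yaw":0},{"fingers":1,"travel":[0,0.024,0],"yaw":0}]'; python3 -c "
from h import *
tool([527,-81,-4])
loaf()"
```

```text
time: 7.75
tcp_pos: [527.4, -81.7, -4.3]
tcp_rot: [[0.005, 1.0, -0.004], [1.0, -0.005, 0.001], [0.001, -0.004, -1.0]]
contact_force: [-6.2, 0.2, 2.8]
gripper_width: 1.001
finger_force: 3.2
travel m [ 0.001 -0.    -0.   ] t 7.75 tcp [527. -82.  -4.] y ang -0.27231864126192123 F [-6.2  0.2  2.8]
[[584, 9, -117, -107, 60], [596, 22, -118, -106, 69], [608, 31, -120, -101, 70]]
front x by y [(-118, 587), (-106, 587)]
```

Not yet at the wall, so I'm advancing slowly and watching the force.

```bash
python3 -m jog '[{"fingers":1,"travel":[0,0.002,0],"yaw":0},{"fingers":1,"travel":[0,0.004,0],"yaw":0},{"fingers":1,"travel":[0,0.006,0],"yaw":0}]' | egrep 'pos|force'; python3 -m jog '[{"fingers":1,"travel":[0,0.002,0],"yaw":0},{"fingers":1,"travel":[0,0.004,0],"yaw":0}]'| egrep 'pos|force'
```

```text
tcp_pos: [533.4, -81.8, -4.3]
contact_force: [-6.6, 0.1, 3.1]
finger_force: 3.0
tcp_pos: [537.3, -81.8, -4.3]
contact_force: [-5.4, 0.2, 3.1]
finger_force: 3.1
```

```bash
python3 -m jog '[{"fingers":1,"travel":[0,0.003,0],"yaw":0},{"fingers":1,"travel":[0,0.006,0],"yaw":0}]' | egrep 'pos|force'; python3 -m jog '[{"fingers":1,"travel":[0,0.002,0],"yaw":0},{"fingers":1,"travel":[0,0.004,0],"yaw":0}]'| egrep 'pos|force'; python3 - <<'E'
import numpy as np
from scipy.optimize import least_squares
W=np.load('topW.npy')
for c0,c1 in((192,230),(285,322),(192,322)):
    Q=W[78:119,c0:c1].reshape(-1,3)
    f=lambda p:np.hypot(Q[:,0]-p[0],Q[:,2]-45)-p[1]
    s=least_squares(f,[690,145],loss='soft_l1'); print(s.x)
Q=W[134:138,238:278].reshape(-1,3);Q=Q[Q[:,2]>198]; print('handle',Q.mean(0),np.percentile(Q,[3,97],0))
E
```

```text
tcp_pos: [543.3, -81.9, -4.3]
contact_force: [-6.7, -0.2, 3.1]
finger_force: 3.0
tcp_pos: [546.8, -81.8, -4.3]
contact_force: [-9.6, -1.3, 7.1]
finger_force: 5.3
[696.21950238 144.88161144]
[697.35809634 144.64551556]
[696.68850427 144.80468309]
handle [651.38855037 -54.66155359 222.30446243] [[651.74755111 -99.18764502 203.4630531 ]
 [655.48342685 -11.09516319 212.35860289]]
```

```bash
python3 -m jog '[{"fingers":1,"travel":[0,0.002,0],"yaw":0},{"fingers":1,"travel":[0,0.004,0],"yaw":0}]' | egrep 'pos|force';python3 -m jog '[{"fingers":1,"travel":[0,0.002,0],"yaw":0},{"fingers":1,"travel":[0,0.003,0],"yaw":0}]' | egrep 'pos|force'; python3 - <<'E'
from h import *
img,d,W=look('scene'); cv2.imwrite('pics/s6.png',cv2.resize(img[90:260,120:350],None,fx=3.4,fy=3.4))
E
```

```text
tcp_pos: [546.7, -81.6, -4.0]
contact_force: [-19.3, -4.2, 16.3]
finger_force: 9.8
tcp_pos: [546.5, -81.4, -3.8]
contact_force: [-23.3, -6.4, 20.2]
finger_force: 12.5
```

View pics/s6.png

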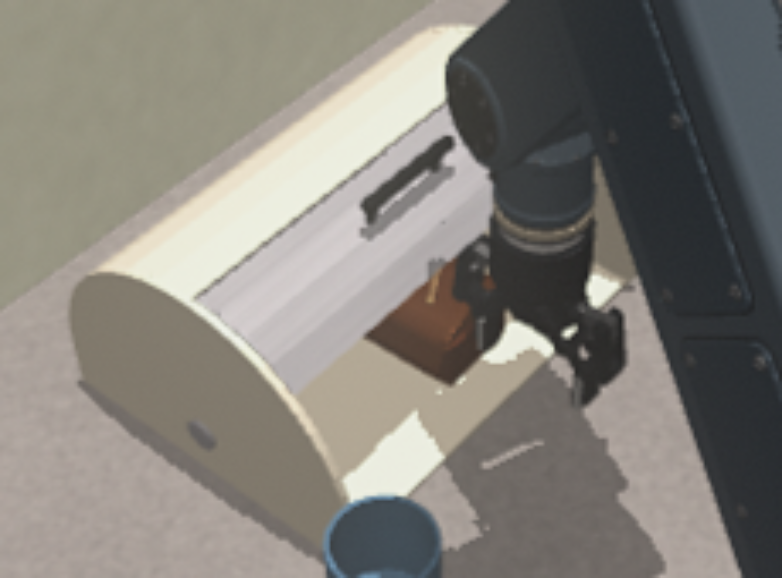

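The loaf has met the wall: the tool stopped with its finger at x≈603. It is still yawed about 3°, so I'll press once nearer its +y corner to square it up.

```bash
python3 -m jog '[{"fingers":1,"travel":[0,-0.025,0],"yaw":0},{"fingers":1,"travel":[0.022,-0.025,0],"yaw":0},{"fingers":1,"travel":[0.022,-0.012,0],"yaw":0},{"fingers":1,"travel":[0.022,-0.009,0],"yaw":0}]' | egrep 'pos|force';python3 -m jog '[{"fingers":1,"travel":[0,0.003,0],"yaw":0},{"fingers":1,"travel":[0,0.006,0],"yaw":0}]' | egrep 'pos|force';python3 -m jog '[{"fingers":1,"travel":[0,0.002,0],"yaw":0},{"fingers":1,"travel":[0,0.004,0],"yaw":0}]' | egrep 'pos|force'
```

```text
tcp_pos: [546.4, -60.1, -4.2]
contact_force: [-10.1, -0.5, 7.6]
finger_force: 5.2
tcp_pos: [545.9, -59.8, -4.3]
contact_force: [-22.0, -4.4, 18.0]
finger_force: 11.5
tcp_pos: [545.5, -59.7, -3.9]
contact_force: [-30.0, -6.6, 25.8]
finger_force: 15.7
```

Solid there too, at the same x, so the loaf sits flush. Now I'll retreat, raise the tool and shut the fingers.

```bash
python3 -m jog '[{"fingers":1,"travel":[0,-0.04,0],"yaw":0},{"fingers":1,"travel":[0,-0.09,0],"yaw":0},{"fingers":1,"travel":[0,-0.12,0],"yaw":0},{"fingers":0.5,"travel":[0,-0.12,-0.06],"yaw":0},{"fingers":0,"travel":[0,-0.12,-0.12],"yaw":0}]' | egrep 'pos|force'; python3 -m jog '[{"fingers":0,"travel":[0,0,-0.06],"yaw":0},{"fingers":0,"travel":[0,0,-0.12],"yaw":0},{"fingers":0,"travel":[0,0,-0.13],"yaw":0}]'; python3 - <<'E'
from h import *
o=robot.get_obs(); print(o['joint_pos'],o['gripper_width']); loaf('pics/t7.png')
img,d=read_camera('wrist'); p=camera_params('wrist'); H=np.array(p['hand_eye'])
v,u=np.mgrid[0:384,0:512]
P=(np.stack([(u-p['cx'])/p['fx']*d,(v-p['cy'])/p['fy']*d,d,np.ones_like(d)],-1)@H.T)[...,:3]
Q=P[(d>0)&(P[...,2]>-70)&(P[...,2]<20)]
for a in range(-70,20,6):
    s=Q[(Q[:,2]>=a)&(Q[:,2]<a+6)]
    if len(s)>8: print(a+3,len(s),'x',np.round(np.percentile(s[:,0],[3,97])),'y',np.round(np.percentile(s[:,1],[3,97])))
t=cv2.imread('pics/t7.png')[60:240,160:360]; cv2.imwrite('pics/c7.png',np.hstack([cv2.resize(t,None,fx=2,fy=2),cv2.resize(img,None,fx=.75,fy=.9375)]))
E
```

```text
tcp_pos: [439.3, -61.2, 116.4]
contact_force: [1.1, -0.3, -0.1]
finger_force: 0.0
time: 11.48
tcp_pos: [442.5, -62.1, 251.0]
tcp_rot: [[0.005, 1.0, 0.014], [1.0, -0.005, -0.006], [-0.006, 0.014, -1.0]]
contact_force: [0.3, -0.5, -0.6]
gripper_width: 0.003
finger_force: 0.0
[-2.23760308e+01  1.23743262e+01  1.03633830e+02  7.29163174e-04
  6.31459575e+01 -2.20860375e+01] 0.003382428010677965
[[608, 117, -115, -47, 65]]
front x by y [(-118, 606), (-106, 606), (-94, 603), (-82, 603), (-70, 603), (-58, 603), (-46, 603)]
-67 857 x [-9. 12.] y [-11.  10.]
-61 366 x [ 7. 12.] y [-13.  12.]
-55 537 x [ 7. 12.] y [-13.  12.]
-49 464 x [ 7. 12.] y [-13.  12.]
-43 421 x [ 7. 12.] y [-13.  12.]
-37 325 x [ 7. 12.] y [-13.  11.]
-31 63 x [11. 11.] y [-7.  6.]
```

View pics/c7.png

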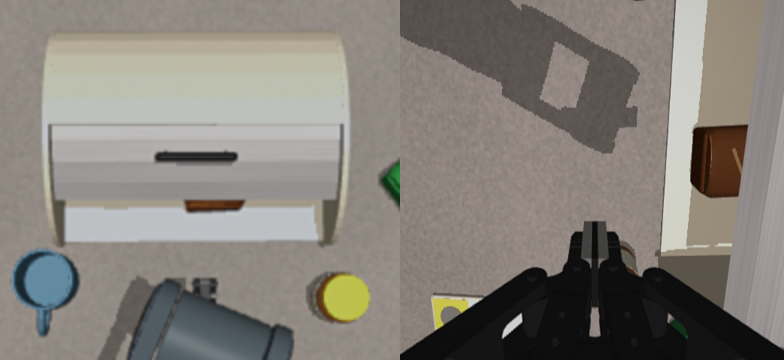

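The loaf is fully in and square, its front at about (215,205) in the left half. The mug and jar haven't moved. Next, over to just behind the handle, turning 90° on the way.

```bash
python3 -m jog '[{"fingers":0,"travel":[0.001,0.04,0],"yaw":0.18},{"fingers":0,"travel":[0.002,0.08,0],"yaw":0.36},{"fingers":0,"travel":[0.003,0.12,0],"yaw":0.54},{"fingers":0,"travel":[0.004,0.16,0],"yaw":0.72},{"fingers":0,"travel":[0.006,0.2,0],"yaw":0.9}]' 20 | egrep 'pos|force'; python3 -c "
from h import *
tool([681,-56,251])"
```

```text
tcp_pos: [638.2, -55.0, 242.4]
contact_force: [0.6, -0.3, 0.5]
finger_force: 0.0
travel m [ 0.033  0.027 -0.009] t 12.2 tcp [638. -55. 242.] y ang -52.210429736003356 F [ 0.6 -0.3  0.5]
```

```bash
python3 -m jog '[{"fingers":0,"travel":[0.015,0.012,0],"yaw":0.18},{"fingers":0,"travel":[0.033,0.027,0],"yaw":0.36},{"fingers":0,"travel":[0.033,0.027,0],"yaw":0.54},{"fingers":0,"travel":[0.033,0.027,0],"yaw":0.66},{"fingers":0,"travel":[0.033,0.027,0],"yaw":0.66}]' | egrep 'pos|force'; python3 - <<'E'
from h import *
tool([681,-56,170])
o=robot.get_obs(); img,d=read_camera('wrist'); p=camera_params('wrist'); H=np.array(p['hand_eye'])
v,u=np.mgrid[0:384,0:512]
P=(np.stack([(u-p['cx'])/p['fx']*d,(v-p['cy'])/p['fy']*d,d,np.ones_like(d)],-1)@H.T)[...,:3]
W=P@np.array(o['tcp_rot']).T+o['tcp_pos']
m=(img.max(2)<50)&(W[...,2]>195)&(W[...,2]<216)&(W[...,0]<680)
Q=W[m]; print(m.sum(), np.percentile(Q,[3,50,97],0).round(1) if m.sum() else '')
cv2.imwrite('pics/w8.png',img)
E
```

```text
tcp_pos: [679.5, -55.8, 242.5]
contact_force: [-0.3, 0.0, -0.8]
finger_force: 0.0
travel m [0.002 0.    0.073] t 12.825 tcp [680. -56. 243.] y ang -89.59754654763437 F [-0.3  0.  -0.8]
1849 [[ 648.6 -101.   197.8]
 [ 654.6  -50.7  208.4]
 [ 657.3  -10.7  210.5]]
```

View pics/w8.png

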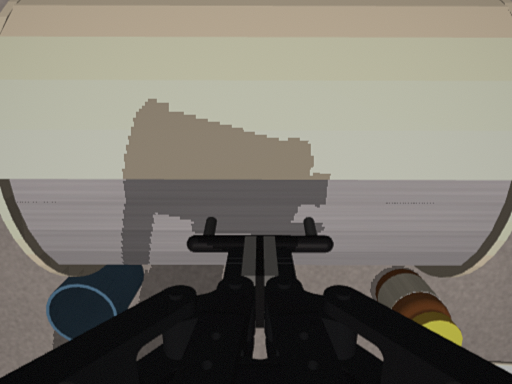

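The bar (188–332, row 243) matches my estimate: centre x≈654.5, top z≈209. I'll descend behind it and start pushing along the arc.

```bash
python3 -m jog '[{"fingers":0,"travel":[0.003,0,0.04],"yaw":0},{"fingers":0,"travel":[0.003,0,0.072],"yaw":0},{"fingers":0,"travel":[0.003,0,0.073],"yaw":0},{"fingers":0,"travel":[-0.006,0,0.073],"yaw":0}]' | egrep 'pos|force'; python3 -m jog '[{"fingers":0,"travel":[-0.005,0,0.001],"yaw":0},{"fingers":0,"travel":[-0.01,0,0.003],"yaw":0},{"fingers":0,"travel":[-0.015,0,0.005],"yaw":0}]' | egrep 'pos|force'
```

```text
tcp_pos: [674.9, -56.0, 173.2]
contact_force: [0.3, -0.6, 0.4]
finger_force: 0.0
tcp_pos: [660.5, -56.2, 169.4]
contact_force: [2.4, 0.3, 1.4]
finger_force: 1.1
```

```bash
python3 -m jog '[{"fingers":0,"travel":[-0.0085,0,0.003],"yaw":0},{"fingers":0,"travel":[-0.017,0,0.006],"yaw":0},{"fingers":0,"travel":[-0.023,0,0.009],"yaw":0},{"fingers":0,"travel":[-0.03,0,0.013],"yaw":0}]' | egrep 'pos|force'; python3 -m jog '[{"fingers":0,"travel":[-0.006,0,0.004],"yaw":0},{"fingers":0,"travel":[-0.012,0,0.008],"yaw":0},{"fingers":0,"travel":[-0.018,0,0.012],"yaw":0},{"fingers":0,"travel":[-0.024,0,0.017],"yaw":0},{"fingers":0,"travel":[-0.031,0,0.023],"yaw":0}]' | egrep 'pos|force'; python3 - <<'E'
from h import *
o=robot.get_obs(); print(o['time']); img,d=read_camera('wrist'); p=camera_params('wrist'); H=np.array(p['hand_eye'])
v,u=np.mgrid[0:384,0:512]
P=(np.stack([(u-p['cx'])/p['fx']*d,(v-p['cy'])/p['fy']*d,d,np.ones_like(d)],-1)@H.T)[...,:3]
W=P@np.array(o['tcp_rot']).T+o['tcp_pos']
r=np.hypot(W[...,0]-697,W[...,2]-45)
m=(img.max(2)<60)&(r>155)&(r<174)&(abs(abs(W[...,1]+55)-38)<14)&(W[...,0]<640)
Q=W[m]; print(m.sum(), np.percentile(Q,[5,50,95],0).round(1) if m.sum() else '')
E
```

```text
tcp_pos: [628.5, -56.1, 154.4]
contact_force: [1.6, -0.8, 1.6]
finger_force: 0.9
tcp_pos: [598.1, -56.1, 131.3]
contact_force: [3.7, -0.5, -0.9]
finger_force: 1.6
14.875
1790 [[ 582.1 -101.4  157.7]
 [ 585.8  -79.9  163.8]
 [ 588.7  -10.6  166.9]]
```

Bar now at about (582, z 161), lid roughly halfway. Switching to pushing down from above.

```bash
python3 -m jog '[{"fingers":0,"travel":[0.004,0,0],"yaw":0},{"fingers":0,"travel":[0.004,0,-0.03],"yaw":0},{"fingers":0,"travel":[-0.006,0,-0.03],"yaw":0},{"fingers":0,"travel":[-0.018,0,-0.03],"yaw":0},{"fingers":0,"travel":[-0.018,0,-0.016],"yaw":0}]' | egrep 'pos|force'; python3 -m jog '[{"fingers":0,"travel":[0,0,0.007],"yaw":0},{"fingers":0,"travel":[-0.004,0,0.012],"yaw":0},{"fingers":0,"travel":[-0.009,0,0.018],"yaw":0}]' | egrep 'pos|force'; 
```

```text
tcp_pos: [578.6, -56.0, 147.2]
contact_force: [0.2, 0.4, -0.5]
finger_force: 0.0
tcp_pos: [571.2, -56.3, 129.3]
contact_force: [0.3, 0.9, 1.3]
finger_force: 0.6
```

```bash
python3 -m jog '[{"fingers":0,"travel":[-0.006,0,0.0075],"yaw":0},{"fingers":0,"travel":[-0.012,0,0.015],"yaw":0},{"fingers":0,"travel":[-0.0165,0,0.022],"yaw":0},{"fingers":0,"travel":[-0.021,0,0.029],"yaw":0}]' | egrep 'pos|force'; python3 -m jog '[{"fingers":0,"travel":[-0.004,0,0.008],"yaw":0},{"fingers":0,"travel":[-0.007,0,0.017],"yaw":0},{"fingers":0,"travel":[-0.01,0,0.025],"yaw":0},{"fingers":0,"travel":[-0.013,0,0.033],"yaw":0}]' | egrep 'pos|force'; 
```

```text
tcp_pos: [549.8, -56.6, 100.2]
contact_force: [0.3, 0.4, 0.5]
finger_force: 0.3
tcp_pos: [536.9, -56.5, 67.1]
contact_force: [-0.2, -0.7, 0.2]
finger_force: 0.1
```

```bash
python3 - <<'E'
from h import *
img,d,W=look('scene'); cv2.imwrite('pics/s9.png',cv2.resize(img[90:260,120:350],None,fx=3.4,fy=3.4)); tool([533,-56,50])
E
```

```text
travel m [-0.003 -0.     0.016] t 16.975 tcp [536. -56.  66.] y ang -89.6730404797225 F [-0.3  0.6 -0.9]
```

View pics/s9.png

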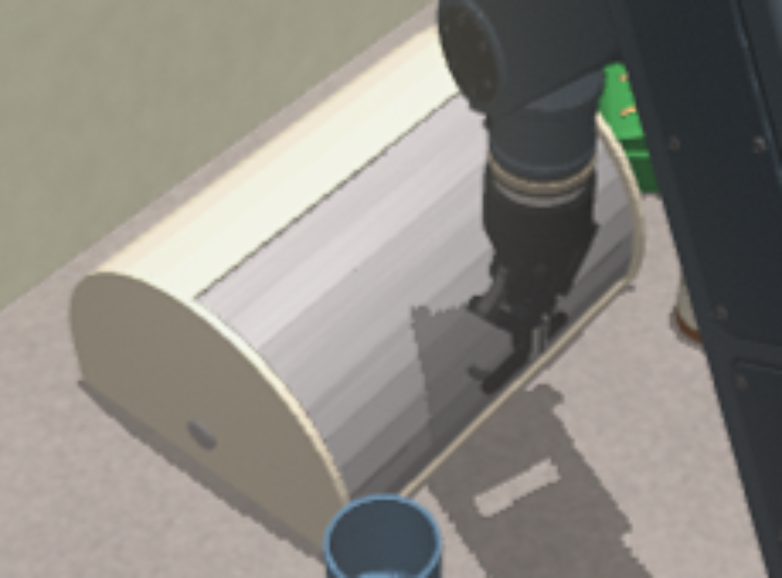

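The lid is nearly shut, with the bar (480–560, 330–385) under the fingertips. I'll push down the rest of the way until the force rises.

```bash
python3 -m jog '[{"fingers":0,"travel":[-0.001,0,0.006],"yaw":0},{"fingers":0,"travel":[-0.002,0,0.011],"yaw":0},{"fingers":0,"travel":[-0.003,0,0.015],"yaw":0}]' | egrep 'pos|force'; python3 -m jog '[{"fingers":0,"travel":[0,0,0.002],"yaw":0},{"fingers":0,"travel":[0,0,0.004],"yaw":0}]' | egrep 'pos|force';python3 -m jog '[{"fingers":0,"travel":[0,0,0.002],"yaw":0},{"fingers":0,"travel":[0,0,0.004],"yaw":0}]' | egrep 'pos|force'
```

```text
tcp_pos: [534.4, -56.6, 52.6]
contact_force: [-0.4, 0.8, 17.8]
finger_force: 9.3
tcp_pos: [534.5, -56.6, 52.2]
contact_force: [-8.8, 1.8, 37.3]
finger_force: 18.8
tcp_pos: [534.7, -56.7, 51.7]
contact_force: [-15.0, 2.4, 64.8]
finger_force: 32.1
```

Hard stop at the expected height. Backing away to check.

```bash
python3 -m jog '[{"fingers":0,"travel":[-0.003,0,-0.02],"yaw":0},{"fingers":0,"travel":[-0.03,0,-0.06],"yaw":0},{"fingers":0,"travel":[-0.08,0,-0.11],"yaw":0},{"fingers":0,"travel":[-0.12,0,-0.15],"yaw":0},{"fingers":0,"travel":[-0.12,0,-0.15],"yaw":0}]' | egrep 'pos|force'; python3 - <<'E'
from h import *
img,d,W=look('top'); img2,_,W2=look('scene')
m=(img.max(2)<45)&(W[...,2]>60)&(W[...,2]<88)&(W[...,0]>515)&(W[...,0]<560)&(abs(W[...,1]+55)<60)
Q=W[m]; print(m.sum(),np.percentile(Q,[5,50,95],0).round(1) if m.sum() else '')
for n in('mug','jar'): 
    search_frame('top',n) and print(n,[(r['conf'],np.round(W[int(r['xy'][1]),int(r['xy'][0])])) for r in search_frame('top',n)[:1]])
cv2.imwrite('pics/f.png',np.hstack([img[60:260,150:370],img2[80:280,130:350]]))
E
```

```text
tcp_pos: [412.7, -57.1, 197.2]
contact_force: [-0.1, 0.3, -0.6]
finger_force: 0.0
126 [[532.1 -97.2  75.3]
 [537.2 -51.9  79.6]
 [540.1 -13.8  83.3]]
mug [(0.81, array([499., 160.,   2.]))]
jar [(0.66, array([ 474., -235.,  108.]))]
```

View pics/f.png

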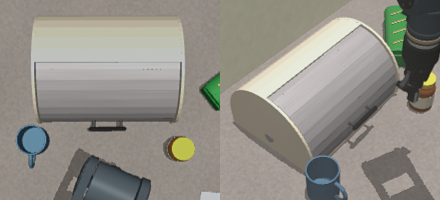

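The lid is shut: the bar (90–127, row 126) is in front of the bin with its top at z≈79, as specified. The mug and jar are where they were and the arm is clear, so I'm handing in.

```bash
python3 -c "
from rig import robot
print(robot.close_job())"
```

```text
the job is handed in; nothing more can be done
None
```

The loaf is pushed in flush against the back wall, the lid is pushed fully shut, the mug and jar are where they were, and the job is handed in; my first two pushes briefly rode on the loaf's top edge (up to about 54 N on the wrist), but I saw no sign of it tipping.

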